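# Clamp a wax bar in the ratchet press

## Task

Carry the tray with the green wax bar to the ratchet press, set it down on the table with its leading end just between the guide rails, and let go; then take it by the black grip at its tail and push it fully home against the end stop. After that swing the red-gripped lever all the way back anticlockwise (seen from above), where it freewheels and the screw stays still, and wind clockwise, where it grips, in as many strokes as needed until the sprung pad presses on the bar with roughly half of its 12 mm spring travel used, never bottomed. Keep the bar in its pocket and leave the other objects alone.

Things in the scene. Friction and masses are not known exactly. Their poses are not given: they have to be found in the camera images.
- tray: loose aluminium tray, 56 mm wide (y), walls 28 mm high, about 0.45 kg. Origin: underside, below the centre of the bar's pocket; +x points to the leading end at x=+80 mm; the tail wall is at x=-84 mm and a flat tongue 24 mm wide and 6 mm thick runs on to x=-112 mm. Centre of mass about x=-20 mm. It can be straddled from above and gripped across its width (56 mm), anywhere from x=-60 to +60 mm.
- tray_grip (a point): grasp point on the black upright grip on the tongue behind the tail of the tray: 20 mm (tray x) by 22 mm (tray y) block, at tray x=-101 mm, 46 mm above the tray's underside; the block reaches from 6 to 63 mm above the underside, 6 mm clear of the tail wall.
- bar: green wax bar, 76 x 37 x 14 mm, loose in the tray's pocket (about 4 mm play lengthways), top face 20 mm above the tray's underside; origin at the centre of its underside, its own y axis lies along the tray's length.
- press: blue ratchet press, fixed to the table. Origin: on the table below the screw axis. The tray slides in along +x on the bare table between two steel rails 60 mm apart and 26 mm high, from the mouth at x=-88 mm (flared out to x=-108 mm, about 95 mm wide over all there) to the end stop at x=+80 mm. With the tray fully home, its axes and origin coincide with the press's.
- press_mouth (a point): middle of the mouth between the rails, at press x=-88 mm, 13 mm above the table. Farther in, two uprights and a bridge (62 mm long in press x, 114 mm wide in y, under side 107 mm and top 135 mm above the table) stand over the press origin; its feet reach to y = +-86 mm.
- lever (a joint): angle of the ratchet lever (rad), -0.7 to 0.7 between stops; 0 points to press +y, positive is clockwise from above, about the vertical screw axis through the press origin. Clockwise it grips the screw; anticlockwise it clicks loosely over 16 saw teeth 0.393 rad apart, so up to 0.4 rad at the start of a clockwise stroke is idle. It stays where it is left; it starts at 0.35 to 0.69.
- lever_grip (a point): grasp point on the lever's red upright round grip, 22 mm diameter, 110 mm from the screw axis, 203 mm above the table; the grip stands from 171 to 221 mm, the lever's arm top is at 165 mm. It takes about 4 to 6 N here to drive the screw and 1 to 2 N to swing the lever back.
- screw (a joint): angle of the screw with the ratchet wheel (rad), grows as it is driven clockwise and lowers the ram 10 mm a radian; it stays where it is left and cannot be turned back by the lever. Starts at 0 to 0.4. The pad meets the bar at about 1.6. A small red dot on top of the steel toothed wheel, 21 mm from the axis, points to press +y at 0 and turns with it.
- pad (a joint): how far the sprung rubber pad (34 mm round, on a yellow rod under the ram, 15 mm of the rod showing at rest) is pushed up against its spring: 0 hanging free, 0.012 m bottomed, 1.2 N a mm. After the pad meets the bar it grows 10 mm for each radian of the screw.
- tape: roll of masking tape, 104 mm across, 25 mm high, a bystander; origin at the centre of its underside.
- cork_block: cork sanding block, 64 x 100 x 28 mm, a bystander; origin at the centre of its underside.
- tin: red tin with a lid, 88 x 116 x 33 mm, a bystander; origin at the centre of its underside.
- ram: dark steel ram, 38 mm round, on the brass screw under the bridge; it carries the sprung pad and goes straight down. Origin: centre of its underside, 60 mm above the table at screw angle 0; the hanging pad's face lies 24 mm below.
Things that resemble listed ones, but are neither listed nor needed, are in the scene too. Leave any blue or turquoise look-alike of the bar alone.

How it is judged (in metres and radians):
On the way, in this order (a step that is already met when the one before it is completed fails the run):
1. the tray rests on the table with its leading end between the rails (from 4 mm short of the mouth, in the flare, to 60 mm past it), lined up, and is let go (x of tray in the frame of press between -0.172 and -0.108 m and y of tray in the frame of press between -0.012 and 0.012 m and angle between the x axis of tray and the x axis of press, either way round below 0.1 rad and height (world z) of tray below 0.004 m and contact force between the fingers and tray below 0.1 N), for 0.2 s.
2. the tray is home against the end stop (within 5 mm), with the screw not yet wound (x of tray in the frame of press above -0.005 m and y of tray in the frame of press between -0.004 and 0.004 m and value of joint screw below 0.55 rad), for 0.2 s.
3. the lever is swung back to near its anticlockwise stop (below -0.5 rad) and the screw has not turned with it (still below 0.55 rad) (value of joint lever below -0.5 rad and value of joint screw below 0.55 rad), for 0.05 s.
At the end, for the whole second after the job is handed in: the tray lies flat and at rest within 6 mm of home against the end stop, the bar in its pocket, and the pad presses on the bar (over 1.5 N) with its spring squeezed by 2 to 10.5 mm (x of tray in the frame of press above -0.006 m and value of joint pad between 0.002 and 0.0105 m and contact force between ram and bar above 1.5 N and horizontal distance between bar and tray below 0.012 m and angle between tray's own z axis and vertical below 0.05 rad and linear speed of tray below 0.02 m/s); the robot touches nothing.
It fails at once if the pad's spring is bottomed (over 11.5 mm) (value of joint pad above 0.0115 m).
It fails at once if the bar leaves the tray's pocket (distance between bar and tray above 0.025 m).
It fails at once if the tray is tipped by more than 0.4 rad (angle between tray's own z axis and vertical above 0.4 rad).
It fails at once if a bystander is moved by more than 30 mm (distance of any of tape, cork_block, tin from where it was at the start of the episode above 0.03 m).
It also fails if it takes over 72 s, if anything falls off the work surface, if the arm or the gripper's body presses on something with over 40 N, if the wrist force passes 120 N, or if a joint passes its speed limit or range.

## Robot

A 7-joint arm with a two-finger parallel gripper is mounted at the origin on the work surface; the furniture and walls round the work are solid. World frame = base frame: x ahead of the robot, y to its left, z up, the work surface at z = 0. Lengths are in mm, angles in rad, forces in N, time in s.
With the tool pointing down it reaches from about 350 to 900 mm from the base axis. Payload 8.1 kg.
Tool frame: the origin (TCP) lies at the very end of the fingers, on their centre line; the grasp point (between the pads) lies 19 mm behind it; z points along the fingers, y is the direction in which the jaws open and shut (so a half turn about z gives the same grasp; the last joint's range is limited). The gripper opens to 85 mm and grips with 20 to 120 N. Pads are 22 mm wide; open, the fingers measure 114 mm over their backs; the gripper's body (76 mm by 85 mm) begins 54 mm behind the grasp point. The pads swing forward as they close: fully open they stand 13 mm farther back than shut.
Start: joints at [-1.247, 0.434, 0.025, 1.573, -0.012, 1.134, -0.075], TCP at [258.753, 568.936, 231.323] pointing down, gripper open.
Joint ranges: [-2.62, 2.62], [-0.44, 2.09], [-1.27, 1.32], [0.08, 2.57], [-1.32, 4.46], [0.12, 2], [-2.74, 2.74]. Speed limits (rad/s): [2.22, 2.22, 3.01, 3.01, 3.14, 3.14, 3.14].

## Interface

Orientations are given as a rotation vector (axis times angle).
In Python, from station import manip, optics, hand_in gives the robot as it stands.
- The arm moves only by the tool apply_moves, never from a script. Its argument "rows" is a list of rows, each a list of 3 entries, a list of its own where there are three numbers: the turn, a rotation vector about the tool's x, y, z in degrees, then the shift along the tool's x, y, z in m, then the closure, from 0 (fully open) to 1 (shut). In form: [[[rx, ry, rz], [tx, ty, tz], jaw], ...]. A call has 1 to 12 rows; each row shifts and turns the commanded pose from where the row before left it, along the tool's axes as they then stand; what a row does not reach is not made up. A row lasts 1/8 s, in which the tool goes at most 62.5 mm and 10.7 degrees, less where a joint would pass 70% of its speed; a pose out of reach is approached as far as the arm can. A call with a gripper value outside its range is refused whole. The fingers move at their own pace and stop on an object; "grip_force" is the grip in N (left out, the last holds). Time passes only in rows, so rows that do not move let the fingers close. It gives the time, the measured TCP pose, the force and the opening at its end, in the units of the state.
- manip.sense(): the state, without advancing time (a new reading comes with each control period).
- optics.read_camera(name): name is "scene" or "top" or "wrist"; returns the picture (400x640x3 uint8, red, green, blue); there is no depth.
- optics.camera_model(name): a dict with "fx", "fy", "cx", "cy" (pixels), "rvec" (rotation vector, rad) and "tvec" (3), from world to camera coordinates, as OpenCV has them; the wrist camera has in their place "hand_eye" (4x4, takes a point from camera to tool coordinates, whose origin is the TCP and whose axes are the flange's). Camera axes: x right, y down, z forward; pixel columns grow to the right and rows downward; lengths in mm; the calibration is good to about 2 mm. A picture is of the moment at which its call begins: read the wrist's pose just before it. camera_model takes no time and is no camera call.
- hand_in(): hands the job in, once; it reports no verdict.
Trained networks look in the newest picture that a camera, given by its name, has taken for a name from the list of things; names that differ only in an ending like _2 or _b are one class to them, and where a whole thing is asked for, a point or a joint stands for the part that bears it (a point fixed in the world has none). Each returns a list of dicts, best first, with "conf" (0 to 1); they miss things now and then, are a little off and sometimes report something else, mostly with a low value. They report only what shows in the picture. A call takes as long as a camera call. They do not tell look-alikes from the thing itself.
- optics.masks_of(camera, thing): "pixels" (400x640 bool, what is visible of it) and "bbox" ([left, top, right, bottom] in pixels, round what is visible of it).
- optics.pinpoint(camera, thing): "point" ([row, column] in pixels: a listed point, or the origin of a listed thing).
The state is a dict: "t": time; "joint_positions": joint angles; "qd": joint speeds; "tau": joint torques, N m; "position": TCP position; "tool_rot": TCP orientation; "wrist_force": force on the tool from outside, world axes, zero at the start; "wrist_torque": the same for the moment, N m; "width": finger opening in mm.
Only numpy, scipy, OpenCV 4.12 (cv2) and the standard library are available. Lean on these libraries where they do the work, as an engineer would, in place of code of your own. Each camera call takes 0.05 s, during which the arm holds its last target. There are 200 camera calls.

## Working session

There is one attempt and no reset: what is moved stays moved. The work goes in short steps, Python scripts to look and compute and a tool call to move; the robot and the scene stay as the last step left them, time stands still between calls to the robot, and variables do not carry over. Pictures are saved under pics/ and viewed, about 8 in all and at most 12, crops included, and the job is handed in when it is done.

Besides the shell and the picture viewer there is one more tool, called after "Call:" as name(argument=value, ...) on one line, values as JSON. apply_moves: Moves the arm, as the interface text tells. Its arguments: {"type":"object","properties":{"rows":{"type":"array","items":{"type":"array"}},"grip_force":{"type":"number"}},"required":["rows"]}

```bash
mkdir -p pics
cat > h.py <<'E'
import numpy as np, cv2
from scipy.spatial.transform import Rotation as R
from station import manip, optics, hand_in
def cam(n):
    m=optics.camera_model(n); K=np.array([[m['fx'],0,m['cx']],[0,m['fy'],m['cy']],[0,0,1.]])
    if 'rvec' in m:
        Rm=R.from_rotvec(np.ravel(m['rvec'])).as_matrix(); t=np.ravel(m['tvec']); return K,Rm,t
    s=manip.sense(); H=np.array(m['hand_eye']); Rt=R.from_rotvec(s['tool_rot']).as_matrix()
    Rc=Rt@H[:3,:3]; c=Rt@H[:3,3]+np.array(s['position']); return K,Rc.T,-Rc.T@c
def ray(n,rc,z,C=None):
    K,Rm,t=C or cam(n); d=Rm.T@np.linalg.solve(K,[rc[1],rc[0],1.]); c=-Rm.T@t
    return c+d*(z-c[2])/d[2]
def proj(n,p,C=None):
    K,Rm,t=C or cam(n); q=K@(Rm@np.asarray(p,float)+t); return q[:2]/q[2]
def save(n,name,crop=None,f=1):
    im=optics.read_camera(n)[:,:,::-1]
    if crop: a,b,c,d=crop; im=im[b:d,a:c]
    cv2.imwrite('pics/'+name,cv2.resize(im,None,fx=f,fy=f,interpolation=cv2.INTER_CUBIC))
E
python3 - <<'E'
from h import *
s=manip.sense(); print(s)
for n in('top','scene'):
    C=cam(n); print(n,-C[1].T@C[2])
    save(n,n+'0.png')
    for th,z in [('tray',0),('tray_grip',46),('bar',6),('press',0),('press_mouth',13),('lever_grip',203),('tape',0),('cork_block',0),('tin',0),('ram',60)]:
        for d in optics.pinpoint(n,th)[:3]:
            print(n,th,round(d['conf'],2),np.round(d['point']),np.round(ray(n,d['point'],z,C)))
E
```

```text
{'t': 0.0, 'joint_positions': array([-1.24656166,  0.43523456,  0.02495656,  1.57412645, -0.01162086,
        1.13397564, -0.07510824]), 'qd': array([-7.79617235e-04, -2.85916563e-03, -1.84534235e-03, -8.88627432e-04,
        7.54555805e-05,  5.85105603e-04,  1.00715749e-03]), 'tau': array([ 6.22741627e-04, -6.70472431e+01,  1.02506742e+00, -3.16224039e+01,
        1.56155851e-02,  1.23856013e-02,  2.81271273e-07]), 'position': array([258.56905911, 568.43951664, 230.50721473]), 'tool_rot': array([-6.65456262e-01, -3.07007790e+00,  2.48743687e-03]), 'wrist_force': array([0.08762989, 0.29251616, 0.70780784]), 'wrist_torque': array([0.02203366, 0.00618732, 0.02271714]), 'width': 85.57455725669672}
top [ 242.90640643   10.23455007 1771.60230728]
top tray 0.92 [217. 380.] [ 508. -255.    0.]
top tray 0.57 [220. 384.] [ 499. -268.    0.]
top tray_grip 0.81 [218. 406.] [ 498. -346.   46.]
top bar 0.68 [194. 370.] [ 599. -213.    6.]
top bar 0.64 [218. 382.] [ 503. -262.    6.]
top bar 0.59 [249. 383.] [ 382. -261.    6.]
top press 0.78 [192. 278.] [600. 155.   0.]
top press_mouth 0.92 [198.
[... 279 characters left out ...]
. 207.] [456. 426.   0.]
scene [ 180.14855095 -807.81639349 1255.81786721]
scene tray 0.97 [286. 334.] [ 510. -251.    0.]
scene tray_grip 0.61 [309. 351.] [ 509. -360.   46.]
scene bar 0.72 [284. 332.] [ 506. -248.    6.]
scene bar 0.55 [304. 303.] [ 396. -267.    6.]
scene press 0.77 [183. 302.] [601. 176.   0.]
scene press_mouth 0.95 [202. 312.] [590.  72.  13.]
scene lever_grip 0.63 [146. 268.] [500. 216. 203.]
scene tape 0.58 [211. 366.] [749. -44.   0.]
scene cork_block 0.96 [252. 387.] [ 723. -222.    0.]
scene cork_block 0.33 [201. 312.] [597.  84.   0.]
scene tin 0.63 [153. 243.] [459. 419.   0.]
scene tin 0.45 [208. 364.] [749. -28.   0.]
scene ram 0.62 [178. 299.] [582. 153.  60.]
```

Run:
```python
import cv2,numpy as np
a=cv2.imread('pics/top0.png')[140:280,180:460]; b=cv2.imread('pics/scene0.png')[120:340,200:430]
cv2.imwrite('pics/a.png',np.vstack([cv2.resize(a,(600,300),interpolation=cv2.INTER_CUBIC)]))
a=cv2.resize(a,(560,280),interpolation=cv2.INTER_CUBIC); b=cv2.resize(b,(335,320))
b=cv2.resize(cv2.imread('pics/scene0.png')[120:340,200:430],(334,320),interpolation=cv2.INTER_CUBIC)
c=np.zeros((600,560,3),np.uint8); c[:280]=a; c[280:,:334]=b; cv2.imwrite('pics/ab.png',c)
```

```text
(no output)
```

View pics/ab.png

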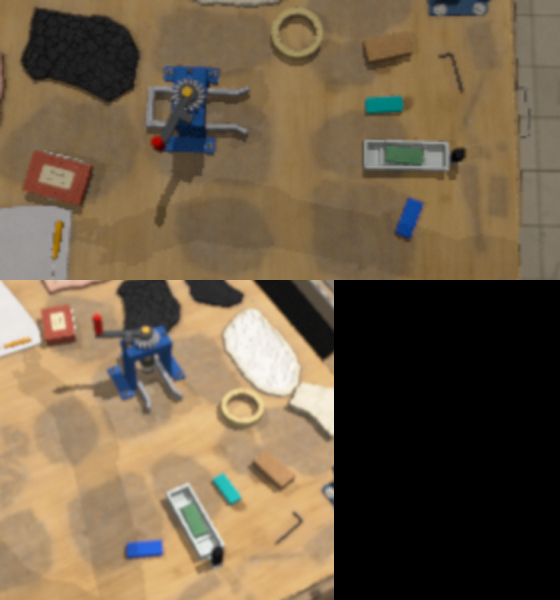

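The top crop shows the press at about top px (278,192), with its rails opening to the right (world −y). The tray is at (382,218), with its leading end towards +y and its black grip at −y. The tray therefore only needs translating. I'll raise the tool, align it, and look from above.

Call:
apply_moves(rows=[[[0,0,9.36],[0,0,-0.015],0],[[0,0,9.36],[0,0,-0.015],0],[[0,0,9.36],[0,0,-0.015],0],[[0,0,9.36],[0,0,-0.015],0],[[0,0,9.36],[0,0,-0.015],0],[[0,0,9.36],[0,0,-0.015],0],[[0,0,9.36],[0,0,-0.015],0],[[0,0,0],[-0.05,0.02,0],0],[[0,0,0],[-0.05,0.02,0],0],[[0,0,0],[-0.05,0.02,0],0],[[0,0,0],[-0.05,0.02,0],0],[[0,0,0],[-0.05,0.02,0],0]])

```text
t: 2.6
position: [359.3, 317.3, 336.5]
tool_rot: [-2.221, -2.222, -0.001]
wrist_force: [1.1, 0.9, -0.2]
width: 85.2
```

Call:
apply_moves(rows=[[[0,0,0],[-0.05,0.02,0],0],[[0,0,0],[-0.05,0.02,0],0],[[0,0,0],[-0.05,0.02,0],0],[[0,0,0],[-0.05,0.02,0],0],[[0,0,0],[-0.05,0.02,0],0],[[0,0,0],[0,0,0],0]])

```text
t: 3.35
position: [460.0, 64.5, 336.8]
tool_rot: [2.228, 2.213, 0.001]
wrist_force: [-0.1, 0.6, -0.5]
width: 85.2
```

Run:
```python
from h import *
print(np.round(optics.camera_model('wrist')['hand_eye'],3)); C=cam('wrist')
s=manip.sense(); print(s['t'],s['position'],s['tool_rot'])
for p in([600,155,0],[576,67,13],[492,221,203]): print(proj('wrist',p,C))
save('wrist','w1.png')
for th,z in [('press',0),('press_mouth',13),('lever_grip',203),('ram',60)]:
    for d in optics.pinpoint('wrist',th)[:3]: print(th,round(d['conf'],2),np.round(d['point']),np.round(ray('',d['point'],z,C)))
```

```text
[[   0.      -0.964   -0.265   66.597]
 [   1.      -0.       0.      -0.333]
 [  -0.      -0.265    0.964 -142.652]
 [   0.       0.       0.       1.   ]]
3.35 [459.9854918   64.51735837 336.82055549] [2.22849902e+00 2.21251667e+00 1.08397059e-03]
[409.68301322 103.2954942 ]
[392.28222828 163.41743799]
[355.57000652   3.21322532]
press 0.65 [100. 401.] [587. 160.   0.]
lever_grip 0.96 [ 23. 355.] [492. 207. 203.]
```

View pics/w1.png

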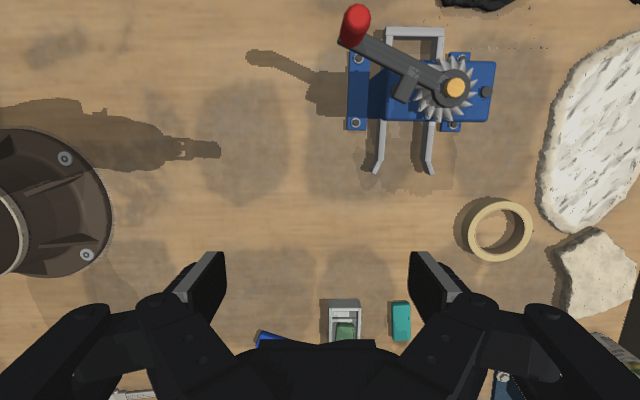

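The wrist picture shows the flare tips at about (376,173) and (433,173), the end stop bar across the top at (388–444,30), the wheel hub at (456,87), and the red grip at (355,20).

```bash
python3 - <<'E'
from h import *
C=cam('wrist')
for n,uv,z in [('tipL',(376,174),26),('tipR',(433,174),26),('mouthL',(381,154),26),('mouthR',(431,154),26),('stopL',(386,28),26),('stopR',(444,28),26),('stopLin',(391,37),26),('stopRin',(439,37),26),('hub165',(456,87),165),('hub180',(456,87),180)]:
    print(n,np.round(ray('',uv[::-1],z,C),1))
for z in (165,203,221): print(ray('',(20,355),z,C))
E
cat > crop.py <<'E'
import cv2,sys
f,o=sys.argv[1:3]; a,b,c,d=map(int,sys.argv[3:7]); s=float(sys.argv[7])
cv2.imwrite('pics/'+o,cv2.resize(cv2.imread('pics/'+f)[b:d,a:c],None,fx=s,fy=s,interpolation=cv2.INTER_CUBIC))
E
python3 crop.py w1.png w1c.png 330 0 510 190 3.1
```

```text
tipL [547.3  60.   26. ]
tipR [632.8  60.2  26. ]
mouthL [553.   89.8  26. ]
mouthR [626.7  90.   26. ]
stopL [550. 256.  26.]
stopR [627.1 256.2  26. ]
stopLin [557.4 245.2  26. ]
stopRin [621.6 245.4  26. ]
hub165 [592.6 168.6 165. ]
hub180 [586.2 167.1 180. ]
[492.99956724 225.86528021 165.        ]
[488.77931039 215.08359509 203.        ]
[486.78024136 209.97648108 221.        ]
```

View pics/w1c.png

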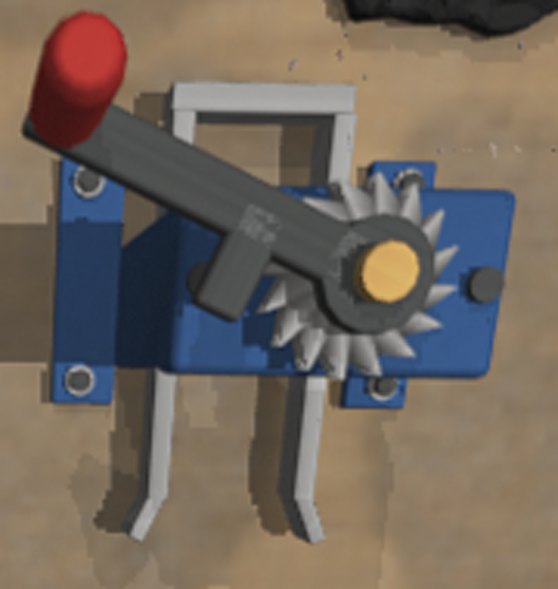

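Run:
```python
from h import *
C=cam('wrist')
for n,c in [('mL',(165,497)),('mR',(297,497)),('eL',(194,118)),('eR',(331,122)),('tipLo',(130,535)),('tipRo',(326,540)),('stopLo',(172,90)),('stopRo',(354,86)),('railL',(176,375)),('railR',(305,378))]:
    print(n,np.round(ray('',(c[1]/3.1,330+c[0]/3.1),26,C),1))
# hypothesis overlay residual: press origin X,Y, yaw
```

```text
mL [556.9  80.5  26. ]
mR [620.   80.6  26. ]
eL [559.6 243.9  26. ]
eR [619.  242.5  26. ]
tipLo [541.1  62.1  26. ]
tipRo [636.   59.9  26. ]
stopLo [549.4 254.7  26. ]
stopRo [627.3 256.5  26. ]
railL [558.6 136.7  26. ]
railR [618.4 135.6  26. ]
```

Call:
apply_moves(rows=[[[0,0,0],[-0.055,0.0064,0.012],0],[[0,0,0],[-0.055,0.0064,0.012],0],[[0,0,0],[-0.055,0.0064,0.012],0],[[0,0,0],[-0.055,0.0064,0.012],0],[[0,0,0],[-0.055,0.0064,0.012],0],[[0,0,0],[-0.055,0.0064,0.012],0],[[0,0,0],[-0.045,0.0064,0.012],0],[[0,0,0],[0,0,0],0]])

```text
t: 4.6
position: [503.0, -308.6, 251.0]
tool_rot: [-2.224, -2.217, 0.004]
wrist_force: [0.3, 1.1, 0.8]
width: 85.4
```

Run:
```python
from h import *
C=cam('wrist'); s=manip.sense(); print(s['t'],s['position'],s['tool_rot'])
save('wrist','w2.png')
for th,z in [('tray',0),('tray_grip',46),('bar',6)]:
    for d in optics.pinpoint('wrist',th)[:3]: print(th,round(d['conf'],2),np.round(d['point']),np.round(ray('',d['point'],z,C)))
```

```text
4.6 [ 503.03369875 -308.64387397  251.0429359 ] [-2.22446716 -2.21734731  0.00417612]
tray 0.97 [132. 318.] [ 505. -257.    0.]
tray_grip 0.76 [220. 321.] [ 508. -357.   46.]
bar 0.83 [ 95. 405.] [ 609. -213.    6.]
bar 0.75 [128. 318.] [ 504. -251.    6.]
bar 0.75 [141. 226.] [ 389. -266.    6.]
```

View pics/w2.png

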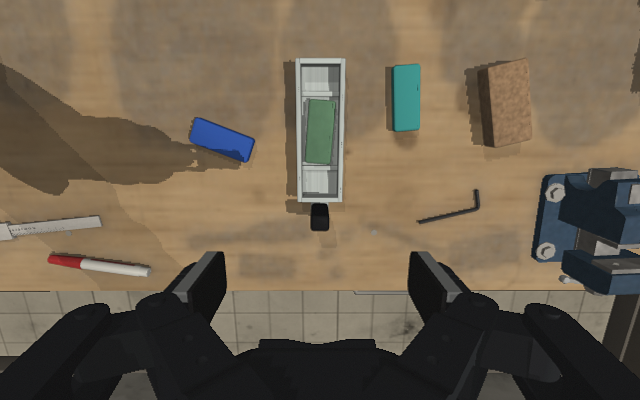

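The tray's rim corners are at about (296,58), (345,58), (342,202) and (299,202), its black grip is at (320,217), and it is nearly aligned with world y.

Run:
```python
from h import *
C=cam('wrist')
P=[ray('',uv[::-1],28,C) for uv in[(296,58),(345,58),(342,202),(299,202)]]
print(np.round(P,1)); f=(P[0]+P[1])/2; b=(P[2]+P[3])/2; d=f-b; print(f,b,np.linalg.norm(d),np.degrees(np.arctan2(d[1],d[0]))-90)
print(ray('',(206,320),63,C),ray('',(217,320),63,C))
```

```text
[[ 481.2 -170.5   28. ]
 [ 535.3 -170.4   28. ]
 [ 536.1 -334.7   28. ]
 [ 482.5 -334.9   28. ]]
[ 508.25517091 -170.45287471   28.        ] [ 509.31871281 -334.82201962   28.        ] 164.37258566290132 0.3707241518246889
[ 508.28494904 -330.22626209   63.        ] [ 508.36370726 -343.27020957   63.        ]
```

Call:
apply_moves(rows=[[[0,0,0],[0.023,0.003,0.03],0],[[0,0,0],[0.023,0.003,0.04],0],[[0,0,0],[0,0,0.05],0],[[0,0,0],[0,0,0.05],0],[[0,0,0],[0,0,0.04],0],[[0,0,0],[0,0,0.02],0],[[0,0,0],[0,0,0.01],0],[[0,0,0],[0,0,0.007],0],[[0,0,0],[0,0,0],0]])

```text
t: 5.92
position: [510.4, -260.1, 5.9]
tool_rot: [2.22, 2.221, 0.001]
wrist_force: [0.6, -0.2, 0.5]
width: 85.1
```

Call:
apply_moves(rows=[[[0,0,0],[0,0,0],0.5],[[0,0,0],[0,0,0],0.5],[[0,0,0],[0,0,0],0.5],[[0,0,0],[0,0,0],0.5],[[0,0,0],[0,0,0],0.5]], grip_force=50)

```text
t: 6.55
position: [509.2, -260.1, 6.0]
tool_rot: [-2.221, -2.221, -0.0]
wrist_force: [-3.8, 1.3, 7.7]
width: 54.9
```

Call:
apply_moves(rows=[[[0,0,0],[0,0,-0.01],0.6],[[0,0,0],[0,0,-0.015],0.6],[[0,0,0],[0.01,0.005,-0.01],0.6],[[0,0,0],[0.025,0.01,0],0.6],[[0,0,0],[0.03,0.01,0],0.6],[[0,0,0],[0.034,0.011,0],0.6],[[0,0,0],[0.034,0.011,0],0.6],[[0,0,0],[0.034,0.011,0],0.6],[[0,0,0],[0.033,0.011,0],0.6],[[0,0,0],[0.022,0.008,0],0.6],[[0,0,0],[0.01,0.003,0],0.6],[[0,0,0],[0,0,0],0.6]])

```text
t: 8.05
position: [589.8, -27.1, 40.5]
tool_rot: [-2.219, -2.224, -0.0]
wrist_force: [-0.1, -0.8, -6.0]
width: 54.8
```

Run:
```python
from h import *
C=cam('wrist'); s=manip.sense(); print(s['t'],s['position'],s['tool_rot'],s['width'],s['wrist_force'])
save('wrist','w3.png',(180,0,480,330),1.8)
for p in([588.7,167,0],[588.7,79,13]): print(proj('',p,C))
for th,z in [('tray',30),('bar',36),('press_mouth',13),('press',0)]:
    for d in optics.pinpoint('wrist',th)[:2]: print(th,round(d['conf'],2),np.round(d['point']),np.round(ray('',d['point'],z,C)))
```

```text
8.05 [589.82812133 -27.12776278  40.46376981] [-2.21934949e+00 -2.22351278e+00 -1.99075259e-04] 54.84462711004378 [-0.14393369 -0.76267116 -5.95667071]
[ 315.66411847 -161.60346828]
[315.41696297  39.2952167 ]
bar 0.82 [246. 316.] [589. -23.  36.]
```

View pics/w3.png

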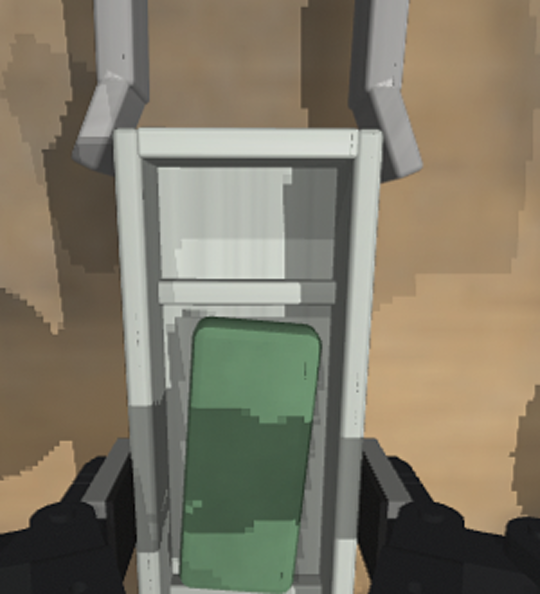

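The tray's leading rim spans crop x 114–382 at row 129. The rails' inner mouth corners are at about crop (148,98) and (350,103).

Run:
```python
from h import *
C=cam('wrist')
g=lambda c,z: np.round(ray('',(c[1]/1.8,180+c[0]/1.8),z,C),1)
print('tray',g((114,128),62.5),g((382,130),62.5), 'bottomlow', g((132,594),62.5),g((358,594),62.5))
for n,c in [('mL',(148,98)),('mR',(350,103)),('rL',(148,10)),('rR',(355,10)),('tipL',(75,158)),('tipR',(422,168))]: print(n,g(c,26))
```

```text
tray [562.4  54.8  62.5] [617.   54.4  62.5] bottomlow [559.8 -56.1  62.5] [617.9 -56.2  62.5]
mL [563.7  67.4  26. ]
mR [616.6  66.1  26. ]
rL [564.7  87.6  26. ]
rR [616.8  87.5  26. ]
tipL [543.3  52.7  26. ]
tipR [636.8  50.   26. ]
```

Call:
apply_moves(rows=[[[0,0,0],[0,0,0.012],0.6],[[0,0,0],[0,0,0.012],0.6],[[0,0,0],[0,0,0.007],0.6],[[0,0,0],[0,0,0.002],0.6],[[0,0,0],[0.007,0,0],0.6],[[0,0,0],[0.007,0,0],0.6],[[0,0,0],[0.007,0,0],0.6],[[0,0,0],[0.007,0,0],0.6],[[0,0,0],[0,0,0.001],0.6],[[0,0,0],[0,0,0],0.6]])

```text
t: 9.55
position: [589.8, -0.1, 6.3]
tool_rot: [2.221, 2.222, -0.0]
wrist_force: [-0.1, 0.1, -5.7]
width: 54.7
```

Run:
```python
from h import *
s=manip.sense(); print(s['t'],s['position'],s['tool_rot'],s['width'],s['wrist_force'],s['wrist_torque'])
save('wrist','w4.png',(180,0,480,330),1.8)
```

```text
9.55 [ 5.89755312e+02 -8.99134633e-02  6.30332516e+00] [ 2.22083368e+00  2.22176675e+00 -1.86079279e-04] 54.66285513591865 [-0.13075934  0.11447331 -5.73549344] [ 0.08354172 -0.01395994 -0.04549856]
```

View pics/w4.png

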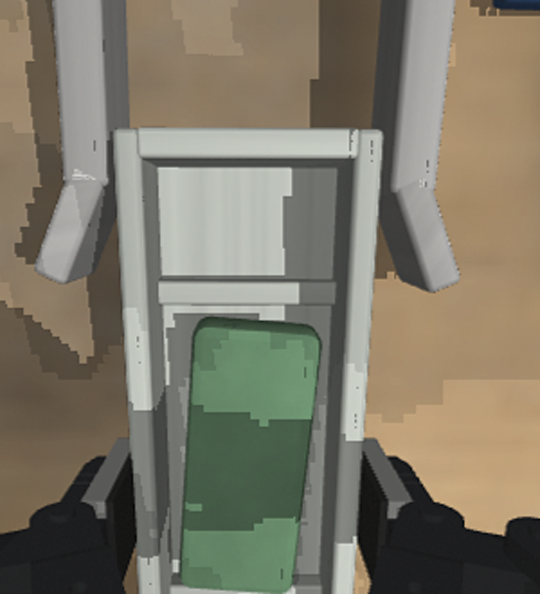

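The tray sits between the rails with its leading end about 10 mm past the mouth. The wrist force still shows its weight on the arm, so I'll lower it to contact and release.

Call:
apply_moves(rows=[[[0,0,0],[0,0,0.001],0.6],[[0,0,0],[0,0,0.0005],0.6],[[0,0,0],[0,0,0],0.6]])

```text
t: 9.98
position: [589.8, -0.4, 6.1]
tool_rot: [-2.222, -2.221, -0.001]
wrist_force: [-4.2, 1.4, 12.4]
width: 54.8
```

Call:
apply_moves(rows=[[[0,0,0],[0,0,0],0],[[0,0,0],[0,0,0],0],[[0,0,0],[0,0,0],0],[[0,0,0],[0,0,0],0],[[0,0,0],[0,0,0],0],[[0,0,0],[0,0,0],0]])

```text
t: 10.72
position: [589.8, 0.1, 4.8]
tool_rot: [2.221, 2.222, 0.0]
wrist_force: [0.2, 0.5, 0.0]
width: 85.3
```

Call:
apply_moves(rows=[[[0,0,0],[0,0,-0.03],0],[[0,0,0],[0,0,-0.04],0],[[0,0,0],[-0.03,0,-0.038],0],[[0,0,0],[-0.045,0,0],0],[[0,0,0],[-0.046,0,0],0],[[0,8.33,0],[0,0,0],0],[[0,8.33,0],[0,0,0],0],[[0,8.34,0],[0,0,0],0],[[0,0,0],[0,0,0],0]])

```text
t: 11.85
position: [588.6, -125.6, 111.8]
tool_rot: [-1.987, -1.973, -0.438]
wrist_force: [-0.1, -0.2, -0.0]
width: 85.2
```

Run:
```python
from h import *
C=cam('wrist'); s=manip.sense(); print(s['t'],s['position'],s['tool_rot'],s['joint_positions']);print(R.from_rotvec(s['tool_rot']).as_matrix().round(3))
save('wrist','w5.png')
print(proj('',[589.8,-91,46],C))
for d in optics.pinpoint('wrist','tray_grip'): print(round(d['conf'],2),np.round(d['point']),np.round(ray('',d['point'],46,C)))
```

```text
11.85 [ 588.64699096 -125.56107924  111.84126132] [-1.98749441 -1.97347547 -0.43774752] [ 0.03218605  0.67124275  0.5166179   1.69233199 -0.7559228   1.20384391
  0.88817986]
[[ 0.007  1.     0.001]
 [ 0.907 -0.007  0.422]
 [ 0.422 -0.002 -0.907]]
[318.45551756 208.86271168]
0.86 [216. 320.] [591. -96.  46.]
```

View pics/w5.png

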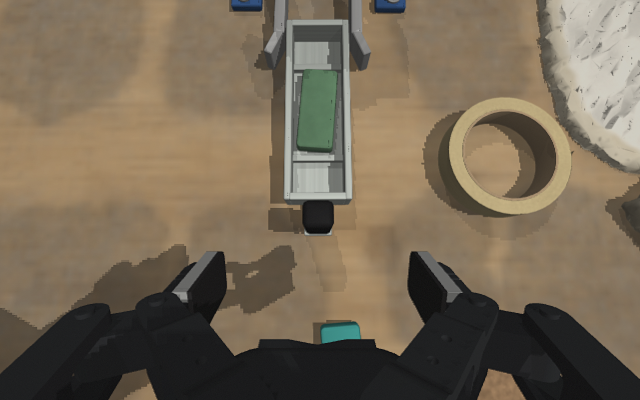

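The black grip is at (318,216), matching my prediction, and the tray's nose is between the rails. I'll descend and grip it.

Call:
apply_moves(rows=[[[0,0,0],[0.005,0.001,0.02],0],[[0,0,0],[0,0,0.025],0],[[0,0,0],[0,0,0.025],0],[[0,0,0],[0,0,0.02],0],[[0,0,0],[0,0,0],0.9],[[0,0,0],[0,0,0],0.9],[[0,0,0],[0,0,0],0.9],[[0,0,0],[0,0,0],0.9],[[0,0,0],[0,0,0],0.9],[[0,0,0],[0,0,0],0.9],[[0,0,0],[0,0,0],0.9]], grip_force=40)

```text
t: 13.32
position: [591.1, -79.2, 34.2]
tool_rot: [-1.981, -1.981, -0.44]
wrist_force: [-1.0, -1.7, 7.3]
width: 21.4
```

Call:
apply_moves(rows=[[[0,0,0],[0.0136,0,0.0063],0.9],[[0,0,0],[0.0136,0,0.0063],0.9],[[0,0,0],[0.0136,0,0.0063],0.9],[[0,0,0],[0.0136,0,0.0063],0.9],[[0,0,0],[0.0136,0,0.0063],0.9],[[0,0,0],[0,0,0],0.9]])

```text
t: 14.08
position: [591.4, -2.4, 34.2]
tool_rot: [-1.978, -1.981, -0.441]
wrist_force: [2.2, 3.4, 1.9]
width: 21.5
```

Call:
apply_moves(rows=[[[0,0,0],[0.0136,0,0.0063],0.9],[[0,0,0],[0.0136,0,0.0063],0.9],[[0,0,0],[0.0136,0,0.0063],0.9],[[0,0,0],[0.0136,0,0.0063],0.9],[[0,0,0],[0,0,0],0.9]])

```text
t: 14.7
position: [591.7, 56.7, 34.2]
tool_rot: [-1.98, -1.981, -0.441]
wrist_force: [4.1, 1.9, 0.6]
width: 21.4
```

Call:
apply_moves(rows=[[[0,0,0],[0.0045,0,0.0021],0.9],[[0,0,0],[0.0045,0,0.0021],0.9],[[0,0,0],[0.0045,0,0.0021],0.9],[[0,0,0],[0,0,0],0.9]])

```text
t: 15.2
position: [592.0, 68.6, 34.1]
tool_rot: [-1.985, -1.98, -0.44]
wrist_force: [1.7, -7.1, 5.4]
width: 21.7
```

Call:
apply_moves(rows=[[[0,0,0],[0.0027,0,0.0013],0.9],[[0,0,0],[0,0,0],0.9]])

```text
t: 15.45
position: [592.1, 70.9, 34.1]
tool_rot: [-1.986, -1.98, -0.44]
wrist_force: [1.5, -7.9, 7.9]
width: 21.4
```

Call:
apply_moves(rows=[[[0,0,0],[0.0027,0,0.0013],0.9],[[0,0,0],[0,0,0],0.9]])

```text
t: 15.7
position: [592.2, 73.8, 34.1]
tool_rot: [-1.986, -1.98, -0.44]
wrist_force: [2.8, -8.4, 8.8]
width: 21.5
```

Call:
apply_moves(rows=[[[0,0,0],[0.0027,0,0.0013],0.9],[[0,0,0],[0,0,0],0.9]])

```text
t: 15.95
position: [592.2, 76.4, 34.1]
tool_rot: [-1.987, -1.98, -0.44]
wrist_force: [0.9, -10.1, 9.0]
width: 21.3
```

Call:
apply_moves(rows=[[[0,0,0],[0.0027,0,0.0013],0.9],[[0,0,0],[0,0,0],0.9]])

```text
t: 16.2
position: [592.3, 76.4, 34.1]
tool_rot: [-1.991, -1.98, -0.438]
wrist_force: [-1.2, -17.6, 12.0]
width: 21.4
```

Call:
apply_moves(rows=[[[0,0,0],[0.0027,0,0.0013],0.9],[[0,0,0],[0,0,0],0.9]])

```text
t: 16.45
position: [592.4, 76.4, 34.0]
tool_rot: [-1.996, -1.98, -0.436]
wrist_force: [-3.7, -25.6, 18.8]
width: 21.3
```

The tray stopped dead at y=76.4 with the force rising to 25 N, so it is home. I'll ease off, release and retreat.

Call:
apply_moves(rows=[[[0,0,0],[-0.0045,0,-0.002],0.9],[[0,0,0],[0,0,0],0],[[0,0,0],[0,0,0],0],[[0,0,0],[0,0,0],0],[[0,0,0],[0,0,0],0],[[0,0,0],[0,0,0],0],[[0,0,0],[0,0,-0.03],0],[[0,0,0],[0,0,-0.05],0],[[0,0,0],[0,0,-0.05],0],[[0,0,0],[-0.02,0,-0.05],0],[[0,0,0],[-0.02,0,-0.05],0],[[0,0,0],[0,0,-0.05],0]])

```text
t: 17.95
position: [590.1, -75.5, 271.2]
tool_rot: [-1.983, -1.978, -0.437]
wrist_force: [0.3, 0.0, 0.4]
width: 85.6
```

Call:
apply_moves(rows=[[[0,-8.33,0],[0,0,0],0],[[0,-8.33,0],[0,0,0],0],[[0,-8.34,0],[0,0,0],0],[[0,0,0],[0,0,0],0]])

```text
t: 18.45
position: [591.3, -68.2, 270.1]
tool_rot: [-2.212, -2.23, -0.001]
wrist_force: [0.4, 0.8, 0.4]
width: 85.3
```

Run:
```python
from h import *
C=cam('wrist'); s=manip.sense(); print(s['t'],s['position'],s['tool_rot'])
save('wrist','w6.png')
for th,z in [('press',0),('tray_grip',46),('lever_grip',203),('bar',6)]:
    for d in optics.pinpoint('wrist',th)[:2]: print(th,round(d['conf'],2),np.round(d['point']),np.round(ray('',d['point'],z,C)))
Ct=cam('top'); optics.read_camera('top')
for th,z in [('tray_grip',46),('lever_grip',203)]:
    for d in optics.pinpoint('top',th)[:1]: print('top',th,np.round(d['point']),np.round(ray('',d['point'],z,Ct)))
```

```text
18.45 [591.29375119 -68.21100715 270.07873974] [-2.21175147e+00 -2.23021189e+00 -5.24892424e-04]
tray_grip 0.63 [ 62. 319.] [592.  61.  46.]
bar 0.66 [269. 330.] [ 611. -212.    6.]
top tray_grip [195. 298.] [581.  70.  46.]
top lever_grip [212. 256.] [487. 212. 203.]
```

View pics/w6.png

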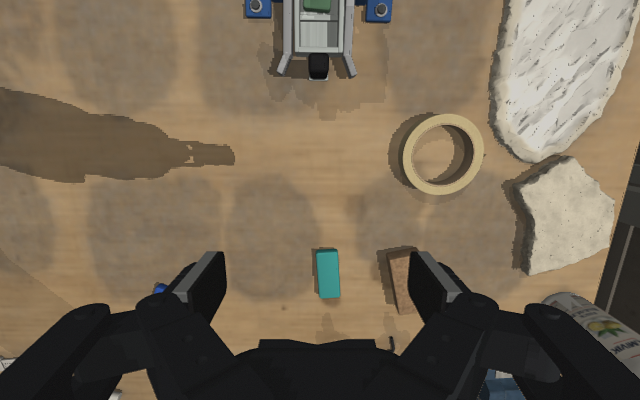

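Call:
apply_moves(rows=[[[0,0,0],[0.041,-0.017,-0.01],0],[[0,0,0],[0.048,-0.017,-0.01],0],[[0,0,0],[0.048,-0.017,-0.01],0],[[0,0,0],[0.048,-0.017,-0.01],0],[[0,0,0],[0.048,-0.017,-0.01],0],[[0,0,0],[0.048,-0.016,-0.01],0],[[0,0,-9.3],[0,0,0],0],[[0,0,-9.3],[0,0,0],0],[[0,0,-9.3],[0,0,0],0],[[0,0,-9.3],[0,0,0],0],[[0,0,-9.3],[0,0,0],0],[[0,0,-9.3],[0,0,0],0]])

```text
t: 20.35
position: [490.0, 207.1, 330.3]
tool_rot: [-0.917, -3.004, -0.0]
wrist_force: [-0.2, 1.0, -0.7]
width: 85.9
```

Call:
apply_moves(rows=[[[0,0,-9.3],[0,0,0],0],[[0,0,0],[0,0,0],0]])

```text
t: 20.6
position: [489.9, 207.2, 330.3]
tool_rot: [-0.68, -3.067, -0.0]
wrist_force: [-0.5, 0.1, -0.1]
width: 85.3
```

Run:
```python
from h import *
C=cam('wrist'); s=manip.sense(); print(s['t'],s['position'],s['tool_rot'],s['joint_positions'][6]);M=R.from_rotvec(s['tool_rot']).as_matrix();print(M.round(3))
save('wrist','w7.png',(120,40,560,400),1.5)
print(proj('',[490.3,213.4,221],C),proj('',[490.3,213.4,203],C))
for d in optics.pinpoint('wrist','lever_grip')[:2]:
    p=ray('',d['point'],203,C);print(round(d['conf'],2),np.round(d['point']),p)
for d in optics.masks_of('wrist','lever_grip')[:2]: print(d['conf'],d['bbox'])
```

```text
20.6 [489.91120279 207.15345748 330.28102454] [-6.80300119e-01 -3.06675332e+00 -3.15061719e-04] 0.7450804975404003
[[-0.906  0.423 -0.   ]
 [ 0.423  0.906  0.   ]
 [ 0.     0.    -1.   ]]
[324.04858771 199.39789121] [323.5913256  194.47661504]
0.78 [197. 320.] [490.69339709 209.31380603 203.        ]
0.87 [291.7, 176.9, 334.5, 298.2]
0.67 [227.2, 320.7, 273.4, 354.1]
```

View pics/w7.png

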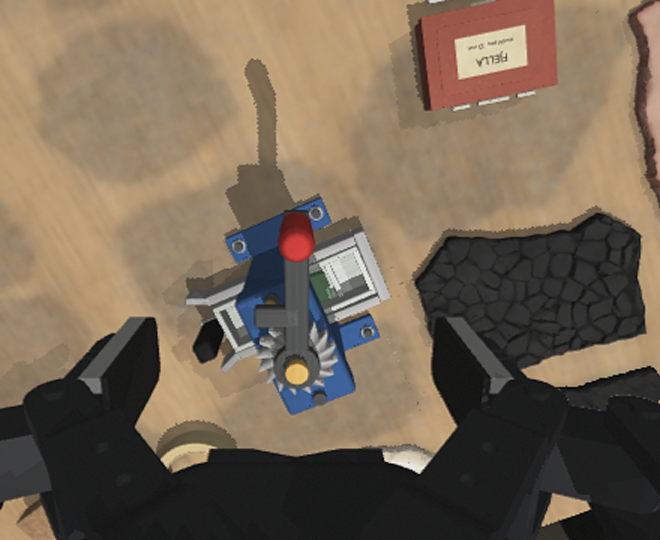

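The lever lies along the tool's x axis, and the red grip's top is at wrist px (317,205), almost under the TCP. I'll descend and grip it.

Call:
apply_moves(rows=[[[0,0,0],[0.003,0.003,0.04],0],[[0,0,0],[0,0,0.045],0],[[0,0,0],[0,0,0.035],0],[[0,0,0],[0,0,0.02],0],[[0,0,0],[0,0,0.006],0],[[0,0,0],[0,0,0],0.9],[[0,0,0],[0,0,0],0.9],[[0,0,0],[0,0,0],0.9],[[0,0,0],[0,0,0],0.9],[[0,0,0],[0,0,0],0.9],[[0,0,0],[0,0,0],0.9],[[0,0,0],[0,0,0],0.9]], grip_force=30)

```text
t: 22.25
position: [488.6, 212.2, 184.9]
tool_rot: [0.677, 3.067, 0.002]
wrist_force: [-1.6, 1.5, 6.9]
width: 21.1
```

Call:
apply_moves(rows=[[[0,0,-7.8],[-0.001,-0.015,0],0.9],[[0,0,-7.8],[-0.001,-0.015,0],0.9],[[0,0,0],[0,0,0],0.9]])

```text
t: 22.62
position: [478.5, 182.3, 184.9]
tool_rot: [-0.253, -3.13, -0.001]
wrist_force: [-5.8, 0.2, 9.6]
width: 21.2
```

```bash
cat > a.py <<'E'
from h import *
s=manip.sense(); p=s['position'];M=R.from_rotvec(s['tool_rot']).as_matrix()
print(s['t'],p.round(1),'head',np.degrees(np.arctan2(M[1,1],M[0,1])).round(2),'force tool',(M.T@s['wrist_force']).round(1),'O-dist',np.hypot(p[0]-590.5,p[1]-168).round(1),'theta',np.arctan2(p[1]-168,590.5-p[0]).round(3),s['width'].round(1),s['joint_positions'].round(2))
E
python3 a.py
```

```text
Traceback (most recent call last):
  File "a.py", line 3, in <module>
    print(s['t'],p.round(1),'head',np.degrees(np.arctan2(M[1,1],M[0,1])).round(2),'force tool',(M.T@s['wrist_force']).round(1),'O-dist',np.hypot(p[0]-590.5,p[1]-168).round(1),'theta',np.arctan2(p[1]-168,590.5-p[0]).round(3),s['width'].round(1),s['joint_positions'].round(2))
                                                                                                                                                                                                                                ^^^^^^^^^^^^^^^^
AttributeError: 'float' object has no attribute 'round'
```

Call:
apply_moves(rows=[[[0,0,-7.8],[-0.0005,-0.015,0],0.9],[[0,0,-7.8],[-0.001,-0.015,0],0.9],[[0,0,-7.8],[-0.001,-0.015,0],0.9],[[0,0,0],[0,0,0],0.9]])

```text
t: 23.12
position: [479.1, 136.8, 184.8]
tool_rot: [0.386, -3.115, -0.0]
wrist_force: [-10.8, -2.6, 15.8]
width: 21.4
```

```bash
sed -i "s/s\['width'\].round(1)/round(s['width'],1)/" a.py; python3 a.py
```

```text
23.125 [479.1 136.8 184.8] head 104.13 force tool [ 11.1   0.2 -15.7] O-dist 115.7 theta -0.273 21.4 [-0.63  0.28  0.31  1.95 -0.11  0.92  1.55]
```

Call:
apply_moves(rows=[[[0,0,-8],[0.002,-0.0153,0],0.9],[[0,0,-8],[0.001,-0.0153,0],0.9],[[0,0,-4],[0.0,-0.0077,0],0.9],[[0,0,0],[0,0,0],0.9]])

```text
t: 23.62
position: [493.0, 101.3, 185.0]
tool_rot: [-0.919, 3.001, -0.001]
wrist_force: [4.9, -0.8, 2.7]
width: 21.2
```

```bash
python3 a.py
python3 - <<'E'
from h import *
save('top','t2.png',(210,150,350,250),5)
C=cam('top')
print(optics.pinpoint('top','lever_grip')[:1],proj('',[590,168,165],C))
E
```

```text
23.625 [493.  101.3 185. ] head 124.04 force tool [-3.7 -3.4 -2.6] O-dist 118.2 theta -0.6 21.2 [-0.51  0.28  0.25  1.94 -0.09  0.92  1.95]
[] [270.6558563  186.00708104]
```

View pics/t2.png

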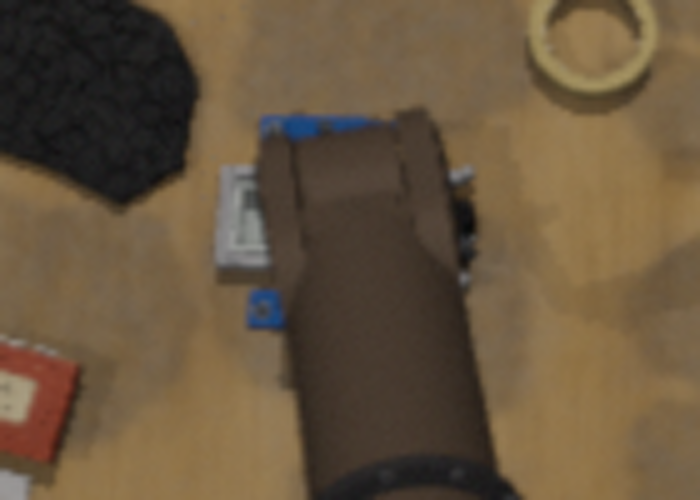

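Call:
apply_moves(rows=[[[0,0,-3],[-0.0005,-0.0058,0],0.9],[[0,0,-3],[-0.0005,-0.0058,0],0.9],[[0,0,0],[0,0,0],0.9]])

```text
t: 24.1
position: [498.9, 92.1, 184.9]
tool_rot: [1.076, -2.952, 0.001]
wrist_force: [-1.0, -3.4, 9.0]
width: 21.1
```

```bash
sed -i 's/590.5/586/g;s/168/161/g' a.py; python3 a.py
```

```text
24.1 [498.9  92.1 184.9] head 130.05 force tool [ 3. -2. -9.] O-dist 111.1 theta -0.669 21.1 [-0.48  0.29  0.24  1.93 -0.08  0.93  2.07]
```

Call:
apply_moves(rows=[[[0,0,7.5],[-0.001,0.0144,0],0.9],[[0,0,7.5],[-0.001,0.0144,0],0.9],[[0,0,7.5],[-0.001,0.0144,0],0.9],[[0,0,7.5],[-0.001,0.0144,0],0.9],[[0,0,7.5],[-0.001,0.0144,0],0.9]])

```text
t: 24.72
position: [476.4, 160.0, 185.0]
tool_rot: [-0.065, 3.134, 0.001]
wrist_force: [18.1, -1.7, -8.9]
width: 21.1
```

```bash
python3 a.py
```

```text
24.725 [476.4 160.  185. ] head 92.36 force tool [-18.   -2.5   9. ] O-dist 109.6 theta -0.009 21.1 [-0.7   0.28  0.34  1.95 -0.11  0.92  1.3 ]
```

Call:
apply_moves(rows=[[[0,0,7.5],[-0.003,0.0144,0],0.9],[[0,0,7.5],[-0.002,0.0144,0],0.9],[[0,0,7.5],[-0.0015,0.0144,0],0.9],[[0,0,7.5],[-0.001,0.0144,0],0.9],[[0,0,7.5],[-0.001,0.0144,0],0.9],[[0,0,0],[0,0,0],0.9]])

```text
t: 25.48
position: [497.8, 228.1, 184.9]
tool_rot: [0.942, 2.995, 0.001]
wrist_force: [2.1, -1.5, 6.3]
width: 21.0
```

```bash
python3 a.py
```

```text
25.475 [497.8 228.1 184.9] head 55.06 force tool [-2.6 -0.  -6.3] O-dist 110.8 theta 0.651 21.0 [-0.87  0.37  0.46  1.85 -0.19  0.96  0.63]
```

Call:
apply_moves(rows=[[[0,0,0],[0,0,0],0],[[0,0,0],[0,0,0],0],[[0,0,0],[0,0,0],0],[[0,0,0],[0,0,0],0],[[0,0,0],[0,0,0],0],[[0,0,0],[0,0,-0.02],0],[[0,0,0],[0,0,-0.04],0],[[0,0,0],[0,0,-0.04],0],[[0,0,0],[0,0,-0.04],0],[[0,0,0],[0,0,0],0]])

```text
t: 26.72
position: [498.1, 227.6, 327.3]
tool_rot: [0.941, 2.994, 0.007]
wrist_force: [0.2, 0.8, 0.1]
width: 85.4
```

```bash
cat > dot.py <<'E'
from h import *
C=cam('wrist'); im=optics.read_camera('wrist'); cv2.imwrite('pics/wd.png',im[:,:,::-1])
hsv=cv2.cvtColor(im,cv2.COLOR_RGB2HSV)
m=(((hsv[...,0]<8)|(hsv[...,0]>172))&(hsv[...,1]>110)&(hsv[...,2]>60)).astype(np.uint8)
n,l,st,ce=cv2.connectedComponentsWithStats(m)
h=proj('',[586,161,165],C); print('hub',h,'lever dir',proj('',[480,161,165],C))
for i in range(1,n):
    if st[i,4]>=3: print(ce[i].round(1),st[i],np.round(ray('',ce[i][::-1],155,C),1))
y=((hsv[...,0]>12)&(hsv[...,0]<28)&(hsv[...,1]>150)&(hsv[...,2]>120)).astype(np.uint8)
n,l,st,ce=cv2.connectedComponentsWithStats(y)
for i in range(1,n):
    if st[i,4]>30: print('gold',ce[i].round(1),st[i],np.round(ray('',ce[i][::-1],175,C),1))
E
python3 dot.py; python3 crop.py wd.png wdc.png 200 130 440 340 3
```

```text
hub [312.41999237 284.50842438] lever dir [253.91606194 210.11086683]
[412.9  52.6] [ 362    5  101   96 4434] [444.9 376.  155. ]
[315.5 201.7] [304 185  24  34 659] [511.6 217.3 155. ]
[327.6 270.5] [326 269   5   4  17] [586.  182.1 155. ]
gold [370.6   3.1] [364   0  13   9  80] [390.9 358.7 175. ]
```

View pics/wdc.png

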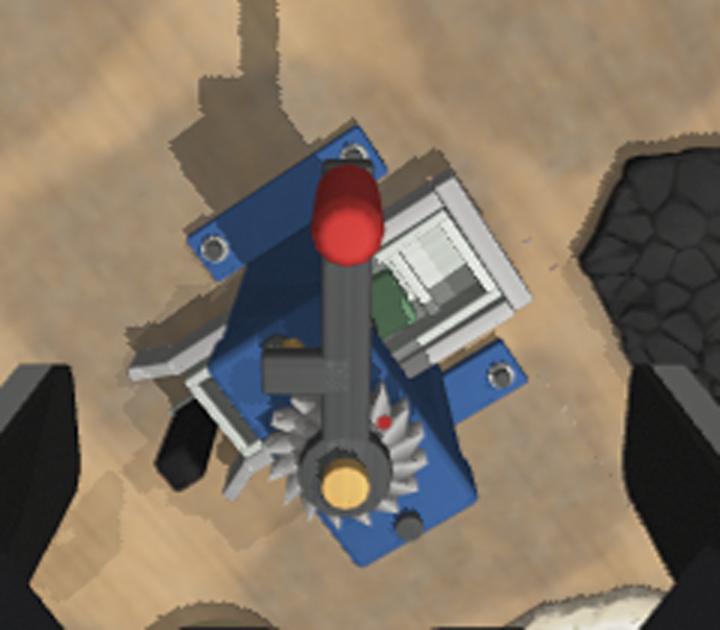

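The dot at wrist px (327.6,270.5) lies 21 mm from the axis (which checks out), straight along press +x, so the screw is at about 1.5. I still need about 0.68 rad. I'll regrip, go back about 0.98 rad (2 teeth), and come forward to about 0.53.

Call:
apply_moves(rows=[[[0,0,0],[0,0,0.04],0],[[0,0,0],[0,0,0.04],0],[[0,0,0],[0,0,0.04],0],[[0,0,0],[0,0,0.02],0],[[0,0,0],[0,0,0.001],0],[[0,0,0],[0,0,0],0.9],[[0,0,0],[0,0,0],0.9],[[0,0,0],[0,0,0],0.9],[[0,0,0],[0,0,0],0.9],[[0,0,0],[0,0,0],0.9],[[0,0,0],[0,0,0],0.9],[[0,0,0],[0,0,0],0.9]])

```text
t: 28.28
position: [496.9, 227.5, 183.9]
tool_rot: [0.941, 2.997, 0.002]
wrist_force: [-1.1, -0.7, 6.8]
width: 21.0
```

```bash
python3 a.py
```

```text
28.275 [496.9 227.5 183.9] head 55.13 force tool [ 0.5 -1.2 -6.8] O-dist 111.2 theta 0.642 21.0 [-0.87  0.37  0.46  1.86 -0.2   0.96  0.64]
```

Call:
apply_moves(rows=[[[0,0,-8],[-0.0004,-0.0154,0],0.9],[[0,0,-8],[-0.0004,-0.0154,0],0.9],[[0,0,-8],[-0.0004,-0.0154,0],0.9],[[0,0,-8],[-0.0004,-0.0154,0],0.9],[[0,0,-8],[-0.0004,-0.0154,0],0.9],[[0,0,-8],[-0.0004,-0.0154,0],0.9],[[0,0,-8],[-0.0004,-0.0154,0],0.9],[[0,0,0],[0,0,0],0.9]])

```text
t: 29.28
position: [481.2, 123.8, 183.9]
tool_rot: [-0.573, 3.086, -0.0]
wrist_force: [2.9, -0.3, 3.8]
width: 20.6
```

```bash
python3 a.py
```

```text
29.275 [481.2 123.8 183.9] head 111.04 force tool [-2.6 -1.4 -3.8] O-dist 111.2 theta -0.341 20.6 [-0.59  0.28  0.28  1.96 -0.1   0.91  1.68]
```

Call:
apply_moves(rows=[[[0,0,7.2],[-0.0014,0.0138,0],0.9],[[0,0,7.2],[-0.0014,0.0138,0],0.9],[[0,0,7.2],[-0.0014,0.0138,0],0.9],[[0,0,7.2],[-0.0014,0.0138,0],0.9],[[0,0,7.2],[-0.0014,0.0138,0],0.9],[[0,0,7.2],[-0.0014,0.0138,0],0.9],[[0,0,7],[-0.0014,0.0135,0],0.9],[[0,0,0],[0,0,0],0.9]])

```text
t: 30.28
position: [490.9, 219.4, 183.8]
tool_rot: [0.789, 3.039, 0.001]
wrist_force: [2.7, -0.0, 6.3]
width: 21.4
```

```bash
python3 a.py
```

```text
30.275 [490.9 219.4 183.8] head 60.88 force tool [-2.4  1.3 -6.3] O-dist 111.6 theta 0.551 21.4 [-0.85  0.35  0.43  1.88 -0.18  0.95  0.73]
```

Call:
apply_moves(rows=[[[0,0,0],[0,0,0],0],[[0,0,0],[0,0,0],0],[[0,0,0],[0,0,0],0],[[0,0,0],[0,0,0],0],[[0,0,0],[0,0,0],0],[[0,0,0],[0,0,-0.02],0],[[0,0,0],[0,0,-0.04],0],[[0,0,0],[0,0,-0.04],0],[[0,0,0],[0,0,-0.04],0],[[0,0,0],[0,0,0],0]])

```text
t: 31.52
position: [491.4, 218.6, 326.3]
tool_rot: [0.788, 3.037, 0.007]
wrist_force: [-0.8, 1.1, -0.3]
width: 85.6
```

```bash
python3 dot.py
```

```text
hub [312.50721279 285.29498923] lever dir [262.35373688 205.5030352 ]
[431.5  65. ] [ 383   22   96   87 4318] [441.9 371.4 155. ]
[388.  90.] [388  89   1   3   3] [442.  325.6 155. ]
[315.5 202.8] [304 186  24  34 661] [506.6 209.1 155. ]
[332.8 283.2] [331 282   5   4  16] [600.1 179.8 155. ]
gold [394.5   7. ] [386   0  16  17 182] [384.1 354.2 175. ]
```

Both dot fixes put the screw at about 2.1–2.2 (stroke gain 0.69), so the pad should be squeezed about 5–6 mm. I'll take one last look and then hand in.

Run:
```python
from h import *
save('scene','s9.png',(260,120,360,220),6)
```

```text
(no output)
```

View pics/s9.png

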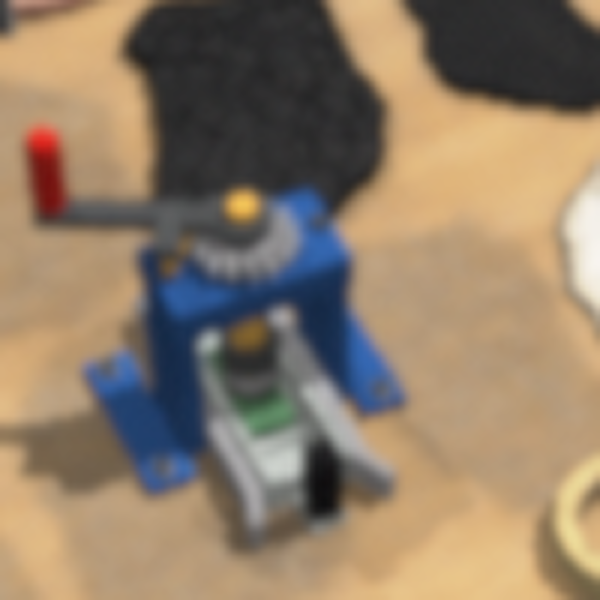

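The scene crop shows the tray home with its grip level with the flare tips. The ram and pad are down on the green bar, and the arm is clear of everything.

```bash
python3 -c "
from station import hand_in
print(hand_in())"
```

```text
the job is handed in; nothing more can be done
None
```

I handed the job in at about 31.6 s of the 72 s allowed; no verdict was reported.

- **Tray:** I set the tray down with its nose about 10 mm past the mouth of the rails and let go. I then pushed it by the black grip until it stopped dead, with the force rising to 25 N.
- **Lever and screw:** I swung the lever back to about -0.67 rad without checking the screw at that point. I then wound it in two clockwise strokes, the second going back two teeth.
- **Pad:** The wheel's red dot put the screw at about 1.4–1.6 rad after the first stroke and 2.1–2.2 rad at the end. That means the spring is squeezed about 5–6 mm, assuming the pad meets the bar at about 1.6 rad. I worked this out from the dot; I did not see or measure the spring itself.
- **Last picture:** The tray is home, the pad is down on the green bar, and the gripper is clear. I saw no sign that the tape, cork block or tin had been touched, but I did not measure them again at the end.

**Disagreement:** The press origin came out 6–7 mm apart along the rails. The camera fix gave y ≈ 167, while the lever's arc and the dot gave y ≈ 161. I used the second for the lever angles; the home position rests on contact with the end stop.

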